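# Dig the hinge out of the parts bin

## Robot

A 6-joint arm with a two-finger parallel gripper is mounted at the origin on the work surface. World frame = base frame: x ahead of the robot, y to its left, z up, the work surface at z = 0. Lengths are in m, angles in rad, forces in N, time in s.
With the tool pointing down it reaches from about 0.325 to 1 m from the base axis. Payload 5.1 kg.
Tool frame: the origin (TCP) lies midway between the tips of the shut fingers; the grasp point (between the pads) lies 19 mm behind it; z points along the fingers, y is the line along which they close (so a half turn about z gives the same grasp; the last joint's range is limited). The gripper opens to 85 mm and grips with 20 to 120 N. Pads are 22 mm wide; open, the fingers measure 114 mm over their backs; the gripper's body (76 mm by 85 mm) begins 54 mm behind the grasp point. The pads swing forward as they close: fully open they stand 13 mm farther back than shut.
Start: joints at [-1.323, 0.124, 1.65, -0, 1.367, -0.083], TCP at [0.211, -0.615, 0.231] pointing down, gripper open.
Joint ranges: [-2.61, 2.61], [-1.02, 2.33], [0.03, 2.71], [-1.35, 4.49], [0.32, 2.68], [-2.91, 2.91]. Speed limits (rad/s): [2.57, 2.57, 3.14, 3.14, 3.14, 3.14].

## Interface

Orientations are given as a unit quaternion [w, x, y, z].
In Python, from workcell import observe, get_image, camera_model, job_done gives the robot as it stands. The module is installed in compiled form; this text tells all that it offers.
- The arm moves only by the tool move_arm, never from a script. Its argument "rows" is a list that holds one entry, the list of rows, each a list of 7 numbers: the shift along the tool's x, y, z in cm, then the turn, a rotation vector about the tool's x, y, z in degrees, then the opening, from -1 (shut) to 1 (fully open). In form: [[[dx, dy, dz, wx, wy, wz, hand], ...]]. A call has 1 to 8 rows; each row is the pose to reach, as a shift and turn from the pose commanded when the call began, along the tool's axes at that moment; what a row does not reach only later rows make up. A row lasts 1/12 s, in which the tool goes at most 41.7 mm and 7.16 degrees, less where a joint would pass 70% of its speed; a pose out of reach is approached as far as the arm can. A call with a gripper value outside its range is refused whole. The fingers move at their own pace and stop on an object; "grip_force" is the grip in N (left out, the last holds). Time passes only in rows, so rows that repeat a pose let the fingers close. It gives the time, the measured TCP pose, the force, the opening and the grip force at its end, in the units of the state.
- observe(): the state, without advancing time (a new reading comes with each control period).
- get_image(name): name is "scene" or "side" or "wrist"; returns (picture, depth): 420x560x3 uint8, blue, green, red; 420x560 float32, m along the optical axis (not along the pixel's ray), 0 where there is no reading.
- camera_model(name): a dict with "fovy" (degrees; the focal length in pixels is half the picture's height over the tangent of half this angle, whatever the lens; pixels are square), "cx", "cy" (the principal point, pixels), "xyz" and "attitude" of the camera in the world. Camera axes: x right, y down, z forward; pixel columns grow to the right and rows downward; lengths in m; the calibration is good to about 2 mm. A picture is of the moment at which its call begins: read the wrist's pose just before it. camera_model takes no time and is no camera call; for the wrist camera it gives the pose at the moment of the call.
- job_done(): hands the job in; it is judged then, once.
The state is a dict: "clock": time; "qpos": joint angles; "qd": joint speeds; "effort": joint torques, N m; "eef_pos": TCP position; "tcp_rot": TCP orientation; "ft_force": force on the tool from outside, world axes, zero at the start; "ft_torque": the same for the moment, N m; "finger_gap": finger opening in m; "finger_force": force on a finger pad.
Only numpy, scipy, OpenCV 4.12 (cv2) and the standard library are available. Lean on these libraries where they do the work, as an engineer would, in place of code of your own. Each camera call takes 0.05 s, during which the arm holds its last target. There are 200 camera calls.

## Task

The big hinge needed for the grey door panel is buried in the black parts bin, under the bridge-shaped bracket. Move the bracket aside into the other half of the bin and leave it standing on its two legs there, then lift the hinge out and lower it (do not drop it), barrel up, centred and square on the raised hinge pad of the panel with its barrel along the seam. Leave both released and at rest; the small hinge in the bin's corner is not wanted.

Things in the scene. Friction and masses are not known exactly. Their poses are not given: they have to be found in the camera images.
- hinge: Steel butt hinge, open flat: 80 long (its x, along the barrel) by 56 mm wide (y), 0.2 kg. Leaves 5 thick; the barrel, 14 in diameter, stands proud along the middle, axis 13 and top 20 mm above the underside. Origin: centre of underside, z up. Under the bracket in the bin's -y half, barrel roughly along bin y, its ends showing. Grip the barrel mid-length, tips 7 to 9 mm above the underside.
- bracket: Aluminium bridge bracket (upside-down U) over the hinge, touching only the bin floor: 130 long (its y, across the hinge's barrel) by 46 wide (x) by 45 mm high, 0.18 kg. 4 mm top plate with side lips reaching 20 mm below its top, a 4 mm leg at each end. Origin: centre of its underside at foot level, z up. Grip it mid-length across the 46 mm, fingertips 22 to 32 mm above its feet.
- bin: Fixed open black bin, 260 (its x) by 380 (y) by 50 mm high, walls and floor 5 mm. Origin: centre of underside. Hinge and bracket start at y about -95 mm. Its +y half is free but for small parts under 31 mm high: a 46 mm hinge and a 50 mm angle in the corners (x +-90, y 150) and an 18 mm standoff and a washer by the walls (x +-100, y 20); the bracket fits at x 0, y 85, its length along x.
- hinge_pad (a point): Centre of the top of the hinge pad on the fixed dark grey door panel (260 by 300, 20 mm high). The pad: two aluminium plates with screw holes, together 84 (its x) by 60 mm (y), standing 4 mm above the panel (24 mm above the bench), the panel's dark seam line between them along x. z up. The hinge goes on it with its x along this x, either way round.
Things that resemble listed ones, but are neither listed nor needed, are in the scene too. Leave any green or yellow look-alike of the hinge alone.

How it is judged:
By the outcome, as a careful person would: the job done as asked, in the order asked, and still so for the second after the job is handed in, with the robot touching nothing.
It also fails if it takes over 53 s, if anything falls off the work surface, if the arm or the gripper's body presses on something with over 40 N, if the wrist force passes 120 N, or if a joint passes its speed limit or range.

## Working session

There is one attempt and no reset: what is moved stays moved. The work goes in short steps, Python scripts to look and compute and a tool call to move; the robot and the scene stay as the last step left them, time stands still between calls to the robot, and variables do not carry over. Pictures are saved under pics/ and viewed, at most 11 in all, crops included, and the job is handed in when it is done.

Besides the shell and the picture viewer there is one more tool, called after "Call:" as name(argument=value, ...), one argument or row to a line, values as JSON. move_arm: Moves the arm, as the interface text tells. Its arguments: {"type":"object","properties":{"rows":{"type":"array","items":{"type":"array","items":{"type":"array","items":{"type":"number"}}}},"grip_force":{"type":"number"}},"required":["rows"]}

```bash
mkdir -p pics
cat > h.py <<'E'
import numpy as np, cv2, json
from workcell import observe, get_image, camera_model, job_done
from scipy.spatial.transform import Rotation as R
def rot(a):
    a=np.array(a,float)
    if a.shape==(3,3): return a
    return R.from_quat([a[1],a[2],a[3],a[0]]).as_matrix()
def pts(m,d):
    f=d.shape[0]/2/np.tan(np.radians(m['fovy'])/2)
    v,u=np.mgrid[:d.shape[0],:d.shape[1]]
    P=np.stack([(u-m['cx'])/f*d,(v-m['cy'])/f*d,d],-1)
    return P@rot(m['attitude']).T+np.array(m['xyz'])
def snap(n,tag):
    m=camera_model(n); im,d=get_image(n)
    cv2.imwrite(f'pics/{tag}.png',im); P=pts(m,d); P[d==0]=np.nan
    np.savez(f'{tag}.npz',P=P,im=im); return m,im,d,P
E
python3 - <<'E'
from h import *
for n in('scene','side','wrist'):
    m,im,d,P=snap(n,n+'0'); print(n,m)
a=[cv2.imread(f'pics/{n}0.png') for n in('scene','side')]
o=observe();print(o['eef_pos'],o['tcp_rot'],o['clock'])
E
```

```text
scene {'fovy': 50.611417781216794, 'cx': 278.35371196811025, 'cy': 211.73131480539982, 'xyz': array([0.83506336, 0.43444531, 0.69646127]), 'attitude': array([-0.13797475,  0.35690648,  0.85390639, -0.35273873])}
side {'fovy': 51.704354742633214, 'cx': 268.6238390364441, 'cy': 204.05571181110372, 'xyz': array([0.28896012, 0.794433  , 0.62775736]), 'attitude': array([ 0.04469179, -0.06602024,  0.88263704, -0.4632449 ])}
wrist {'fovy': 60.18669787080629, 'cx': 278.23172804814163, 'cy': 206.88860593438437, 'xyz': array([ 0.27458848, -0.59109074,  0.37316454]), 'attitude': array([ 0.10835773,  0.80659519, -0.57578956, -0.07828914])}
[ 0.21096048 -0.61431374  0.23031907] [-8.18802216e-04  9.86355110e-01  1.64629653e-01 -6.92808432e-05] 0.15
```

View pics/scene0.png

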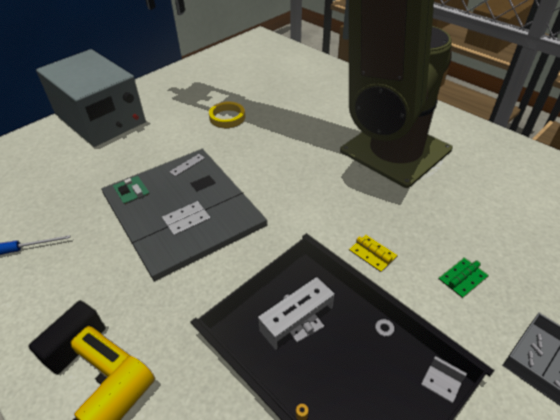

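The scene shows the panel (pad at about 186,217), the bin with the bracket at (297,308) and the hinge end at (308,328). Next I'll build top-down orthographic maps from depth.

```bash
cat >> h.py <<'E'
def ortho(tags,x0,x1,y0,y1,s,out):
    # rows: x decreasing downward? row=(x1-x)/s, col=(y1-y)/s  (x up, y left)
    H=int((x1-x0)/s);W=int((y1-y0)/s);I=np.zeros((H,W,3),np.uint8);Z=np.full((H,W),-1.)
    for t in tags:
        z=np.load(t+'.npz');im=cv2.resize(z['im'],None,fx=3,fy=3);P=cv2.resize(z['P'],None,fx=3,fy=3)
        P=P.reshape(-1,3);C=im.reshape(-1,3);ok=np.isfinite(P).all(1);P=P[ok];C=C[ok]
        r=((x1-P[:,0])/s).astype(int);c=((y1-P[:,1])/s).astype(int)
        ok=(r>=0)&(r<H)&(c>=0)&(c<W)&(P[:,2]<.2);r,c,P,C=r[ok],c[ok],P[ok],C[ok]
        o=np.argsort(P[:,2]);r,c,P,C=r[o],c[o],P[o],C[o]
        b=P[:,2]>Z[r,c]-0.0; Z[r[b],c[b]]=P[b,2]; I[r[b],c[b]]=C[b]
    cv2.imwrite(out,I); return I,Z
E
python3 - <<'E'
from h import *
for t in('scene0','side0'):
    P=np.load(t+'.npz')['P']; print(t,[np.round(P[v,u],3) for u,v in((186,217),(297,300),(300,240),(195,322),(490,372))])
I,Z=ortho(['scene0'],.2,.9,-.35,.45,.001,'pics/o1.png')
J,Z=ortho(['side0'],.2,.9,-.35,.45,.001,'pics/o2.png')
cv2.imwrite('pics/o12.png',np.vstack([I[:,:],J])[::2,::1] if 0 else cv2.resize(np.hstack([I,J]),(800,350)))
E
```

```text
scene0 [array([ 0.521, -0.172,  0.022]), array([0.52 , 0.149, 0.049]), array([0.417, 0.061, 0.049]), array([0.668, 0.057, 0.046]), array([0.409, 0.442, 0.048])]
side0 [array([ 0.636, -0.021,  0.001]), array([ 0.338,  0.21 , -0.   ]), array([ 0.351,  0.027, -0.001]), array([0.516, 0.296, 0.006]), array([ 0.013,  0.32 , -0.001])]
```

View pics/o12.png

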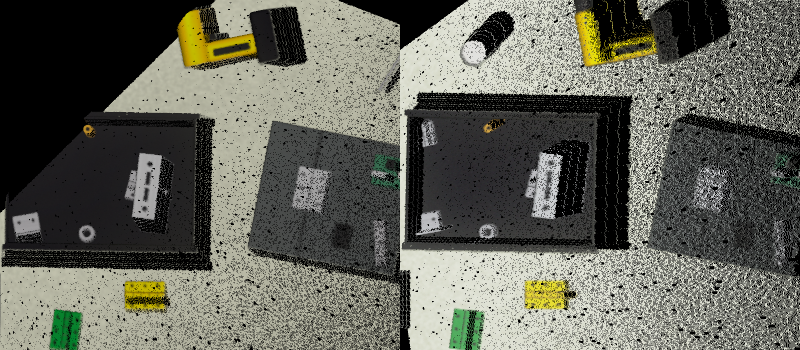

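The ortho maps (2 mm per pixel) show the bin aligned with the world axes and the bracket slightly turned. The pad is at about (310,188) in the left half, and the hinge end shows on the bracket's +y side.

```bash
cat >> h.py <<'E'
def rect(Q):
    c,s,a=cv2.minAreaRect((Q*1000).astype(np.float32)); b=cv2.boxPoints((c,s,a))
    e=[b[1]-b[0],b[2]-b[1]]; l=max(e,key=np.linalg.norm)
    return np.round(c,1),np.round(sorted(s),1),round(np.degrees(np.arctan2(l[1],l[0]))%180,1)
def sel(t,x0,x1,y0,y1,z0,z1,bright=0):
    z=np.load(t+'.npz');P=z['P'];g=z['im'].max(-1)
    return P[(P[...,0]>x0)&(P[...,0]<x1)&(P[...,1]>y0)&(P[...,1]<y1)&(P[...,2]>z0)&(P[...,2]<z1)&(g>=bright)]
E
python3 - <<'E'
from h import *
for t in('scene0','side0'):
    Q=sel(t,.45,.62,.1,.21,.044,.06);print(t,'bracket',rect(Q[:,:2]),np.median(Q[:,2]),len(Q))
    Q=sel(t,.45,.62,.15,.21,.008,.035,90);print(' hinge end',len(Q),Q.mean(0) if len(Q) else '',rect(Q[:,:2]) if len(Q) else '', Q[:,1].max(), Q[:,2].max())
    Q=sel(t,.46,.58,-.23,-.11,.015,.035,110);print(' pad',rect(Q[:,:2]),np.median(Q[:,2]),len(Q))
    Q=sel(t,.36,.7,.03,.5,.044,.056);m=Q[(Q[:,0]<.43)|(Q[:,0]>.64)|(Q[:,1]<.09)|(Q[:,1]>.42)];print(' bin',rect(m[:,:2]),np.median(m[:,2]))
I,_=ortho(['scene0'],.36,.69,.04,.46,.0005,'pics/a.png')
E
```

```text
scene0 bracket (array([527.2, 155.7]), array([ 47.4, 130.9]), np.float32(173.5)) 0.049636806709866144 1915
 hinge end 253 [0.53126006 0.18657199 0.01324913] (array([531.4, 185.4]), array([20.2, 55.2]), np.float32(169.2)) 0.20011400801146653 0.02651676775432843
 pad (array([ 521. , -173.3]), array([68.6, 84.5]), np.float32(169.5)) 0.023717302729519663 824
 bin (array([536.1, 247. ]), array([282. , 391.9]), np.float32(88.9)) 0.047627203447373256
side0 bracket (array([529.3, 155.4]), array([ 49.9, 131.1]), np.float32(173.0)) 0.04959895707197581 1093
 hinge end 386 [0.5249209  0.17925732 0.01642789] (array([527.8, 178.2]), array([ 45.9, 130.7]), np.float32(3.3)) 0.20023877168334936 0.03494218229563262
 pad (array([ 520.2, -169.9]), array([119.6, 119.7]), np.float32(179.9)) 0.02147292834156561 864
 bin (array([539.2, 246. ]), array([281.9, 395.6]), np.float32(88.9)) 0.04768016912737355
```

```bash
cat >> h.py <<'E'
def go(pos,yaw):
    o=observe();q=o['tcp_rot'];M=rot(q);p=np.array(o['eef_pos'])
    y=np.radians(yaw);X=np.array([np.cos(y),np.sin(y),0]);Zt=np.array([0,0,-1.]);T=np.stack([X,np.cross(Zt,X),Zt],1)
    d=M.T@(np.array(pos)-p)*100; w=np.degrees(R.from_matrix(M.T@T).as_rotvec())
    print('row',np.round(d,2),np.round(w,2),'now',np.round(p,4),'yaw',round(np.degrees(np.arctan2(M[1,0],M[0,0])),2),'clk',o['clock'],'gap',o['finger_gap'])
E
python3 - <<'E'
from h import *
go([.50,-.17,.26],-7)
m=camera_model('wrist');A=rot(m['attitude']);z=A[:,2];print(z, np.array(m['xyz'])-z*(m['xyz'][2]/z[2]))
E
```

```text
row [ 41.77 -32.64  -2.91] [-9.000e-02  1.000e-02  2.595e+01] now [ 0.211  -0.6143  0.2303] yaw 18.95 clk 0.15 gap 0.08596434498908148
[-0.2510156  -0.08489075 -0.96425346] [ 0.17741501 -0.62399733  0.        ]
```

Call:
move_arm(
  rows=[
    [[10,-8,-1,0,0,6,1],[20,-16,-3,0,0,13,1],[30,-24,-3,0,0,19,1],[41.8,-32.6,-3,0,0,26,1],[41.8,-32.6,-3,0,0,26,1],[41.8,-32.6,-3,0,0,26,1],[41.8,-32.6,-3,0,0,26,1],[41.8,-32.6,-3,0,0,26,1]],
  ],
)

```text
clock: 0.82
eef_pos: [0.3924, -0.334, 0.2521]
tcp_rot: [-0.0, 0.998, -0.062, 0.0]
ft_force: [0.4, -0.3, -0.4]
finger_gap: 0.0857
finger_force: 0.0
```

Run:
```python
from h import *
go([.50,-.17,.26],-7)
```

```text
row [  8.66 -17.6   -0.79] [-0.01 -0.   -0.07] now [ 0.3924 -0.334   0.2521] yaw -7.07 clk 0.8167 gap 0.08568717149482753
```

Call:
move_arm(
  rows=[
    [[8.7,-17.6,-0.8,0,0,0,1],[8.7,-17.6,-0.8,0,0,0,1],[8.7,-17.6,-0.8,0,0,0,1],[8.7,-17.6,-0.8,0,0,0,1],[8.7,-17.6,-0.8,0,0,0,1],[8.7,-17.6,-0.8,0,0,0,1],[8.7,-17.6,-0.8,0,0,0,1]],
  ],
)

```text
clock: 1.4
eef_pos: [0.5002, -0.1707, 0.26]
tcp_rot: [0.0, 0.998, -0.06, -0.0]
ft_force: [-0.4, -0.4, -0.1]
finger_gap: 0.0859
finger_force: 0.0
```

Run:
```python
from h import *
m,im,d,P=snap('wrist','w1')
go([.527,.14,.24],-6.8)
Q=sel('w1',.44,.6,-.25,-.09,.0225,.035,130);print(' pad',rect(Q[:,:2]),np.median(Q[:,2]),len(Q))
I,_=ortho(['w1'],.44,.6,-.25,-.09,.00033,'pics/pad.png')
```

```text
row [ -1.07 -31.26   1.98] [ 0.02  0.05 -0.17] now [ 0.4997 -0.1716  0.2599] yaw -6.97 clk 1.45 gap 0.08511987866084764
 pad (array([ 523.2, -171. ]), array([60. , 83.6]), np.float32(168.6)) 0.02427948667017088 4244
```

View pics/pad.png

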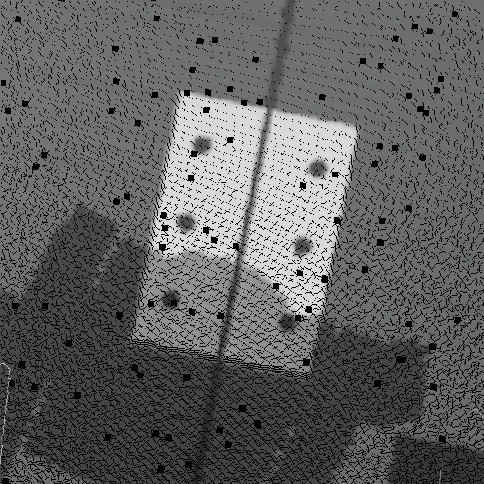

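The wrist view shows the pad's corners at (181,92), (357,125), (312,374) and (133,341), with the seam running between the plates. That puts the pad centre at (0.523, -0.171), with its x axis at about 169.2°.

Call:
move_arm(
  rows=[
    [[-1,-31.3,2,0,0,0,1],[-1,-31.3,2,0,0,0,1],[-1,-31.3,2,0,0,0,1],[-1,-31.3,2,0,0,0,1],[-1,-31.3,2,0,0,0,1],[-1,-31.3,2,0,0,0,1],[-1,-31.3,2,0,0,0,1],[-1,-31.3,2,0,0,0,1]],
  ],
)

```text
clock: 2.12
eef_pos: [0.528, 0.1417, 0.2397]
tcp_rot: [-0.0, 0.998, -0.061, -0.0]
ft_force: [0.0, -0.8, -0.5]
finger_gap: 0.0854
finger_force: 0.0
```

Call:
move_arm(
  rows=[
    [[0,0,0,0,0,0,1],[0,0,0,0,0,0,1]],
  ],
)

```text
clock: 2.28
eef_pos: [0.5282, 0.1393, 0.2397]
tcp_rot: [0.0, 0.998, -0.061, -0.0]
ft_force: [-0.0, -1.0, 1.1]
finger_gap: 0.0852
finger_force: 0.0
```

Run:
```python
from h import *
m,im,d,P=snap('wrist','w2')
Q=sel('w2',.44,.62,.09,.23,.042,.06);print('bracket',rect(Q[:,:2]),np.median(Q[:,2]),len(Q))
Q=sel('w2',.44,.62,.09,.23,-.01,.01);print('floor',np.median(Q[:,2]))
go([.528,.1555,.1],-6.8)
I,_=ortho(['w2'],.4,.68,.05,.35,.0005,'pics/br.png')
```

```text
bracket (array([529.2, 156.1]), array([ 45.7, 129.8]), np.float32(173.3)) 0.050321795326271124 6717
floor 0.005287463354960997
row [-0.23 -1.69 13.99] [ 0.05  0.03 -0.31] now [0.5283 0.1385 0.2399] yaw -7.11 clk 2.3333 gap 0.08519717538886958
```

View pics/br.png

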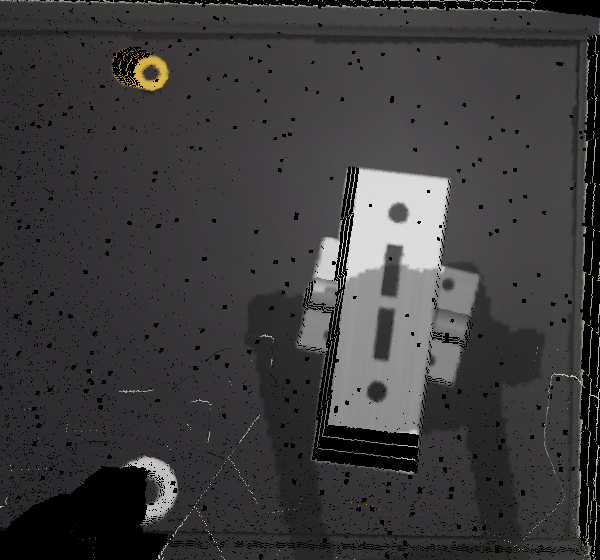

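The bracket is centred at about (0.529, 0.156) with its long axis at 173.3°, and the hinge shows on both sides of it. I'll descend straight down and grip.

Call:
move_arm(
  rows=[
    [[-0.2,-1.75,4,0,0,-0.4,1],[-0.2,-1.75,8,0,0,-0.4,1],[-0.2,-1.75,12,0,0,-0.4,1],[-0.2,-1.75,15,0,0,-0.4,1],[-0.2,-1.75,15,0,0,-0.4,1]],
  ],
)

```text
clock: 2.75
eef_pos: [0.5232, 0.1542, 0.0826]
tcp_rot: [0.002, 0.998, -0.06, -0.007]
ft_force: [-1.7, -0.5, -1.1]
finger_gap: 0.0854
finger_force: 0.0
```

Run:
```python
from h import *
go([.5288,.156,.028],-6.7)
```

```text
row [ 0.61 -0.27  5.45] [ 0.27  0.76 -0.12] now [0.5232 0.1542 0.0826] yaw -6.83 clk 2.75 gap 0.08539786407174611
```

Call:
move_arm(
  rows=[
    [[0,0,0,0,0,0,1],[0,0,0,0,0,0,1],[0,0,0,0,0,0,1]],
  ],
)

```text
clock: 3.0
eef_pos: [0.531, 0.1571, 0.0938]
tcp_rot: [-0.001, 0.998, -0.059, 0.003]
ft_force: [-0.5, -0.4, 0.7]
finger_gap: 0.0851
finger_force: 0.0
```

Run:
```python
from h import *
go([.5288,.156,.028],-6.7)
```

```text
row [-0.24  0.15  6.58] [-0.1  -0.32 -0.02] now [0.531  0.1571 0.0938] yaw -6.72 clk 3.0 gap 0.08508176466772528
```

Call:
move_arm(
  rows=[
    [[0,0,1.5,0,0,0,1],[0,0,3,0,0,0,1],[0,0,4.5,0,0,0,1],[0,0,5.5,0,0,0,1],[0,0,6.2,0,0,0,1],[0,0,6.2,0,0,0,1],[0,0,6.2,0,0,0,1],[0,0,6.2,0,0,0,1]],
  ],
)

```text
clock: 3.67
eef_pos: [0.5295, 0.1577, 0.0295]
tcp_rot: [-0.0, 0.998, -0.058, 0.001]
ft_force: [-0.3, -0.8, 0.7]
finger_gap: 0.0851
finger_force: 0.0
```

Run:
```python
from h import *
go([.5288,.156,.028],-6.7)
```

```text
row [-0.05  0.17  0.15] [-0.04 -0.11  0.06] now [0.5295 0.1577 0.0295] yaw -6.64 clk 3.6667 gap 0.08505555778938702
```

Close at modest force, with the small correction.

Call:
move_arm(
  rows=[
    [[0,0.1,0.1,0,0,0,-1],[0,0.1,0.1,0,0,0,-1],[0,0.1,0.1,0,0,0,-1],[0,0.1,0.1,0,0,0,-1],[0,0.1,0.1,0,0,0,-1],[0,0.1,0.1,0,0,0,-1],[0,0.1,0.1,0,0,0,-1],[0,0.1,0.1,0,0,0,-1]],
  ],
  grip_force=40,
)

```text
clock: 4.33
eef_pos: [0.5289, 0.1566, 0.0279]
tcp_rot: [-0.0, 0.998, -0.058, 0.001]
ft_force: [-0.3, 0.4, 4.6]
finger_gap: 0.045
finger_force: 42.5
```

Call:
move_arm(
  rows=[
    [[0,0,-1.5,0,0,0,-1],[0,0,-3,0,0,0,-1],[0,0,-4.5,0,0,0,-1],[0,0,-6,0,0,0,-1],[0,0,-7,0,0,0,-1],[0,0,-7,0,0,0,-1],[0,0,-7,0,0,0,-1],[0,0,-7,0,0,0,-1]],
  ],
)

```text
clock: 5.0
eef_pos: [0.5274, 0.1563, 0.0958]
tcp_rot: [0.0, 0.998, -0.058, -0.001]
ft_force: [-0.1, -0.8, -2.9]
finger_gap: 0.045
finger_force: 41.8
```

Run:
```python
from h import *
m,im,d,P=snap('wrist','w3')
Q=sel('w3',.44,.62,.09,.23,.1,.15,90);print('bracket',rect(Q[:,:2]),np.median(Q[:,2]),len(Q))
o=observe();print(o['finger_force'],o['ft_force'])
go([.5386,.3315,.1],-1.1)
```

```text
bracket (array([541.6, 142.9]), array([83.3, 99.7]), np.float32(173.7)) 0.1182087815617949 29776
41.82123452425003 [-0.688344    0.52597992 -1.98854118]
row [ -0.9  -17.53  -0.45] [ 0.04  0.15 -5.55] now [0.5273 0.1563 0.0956] yaw -6.65 clk 5.05 gap 0.0450167431921384
```

View pics/w3.png

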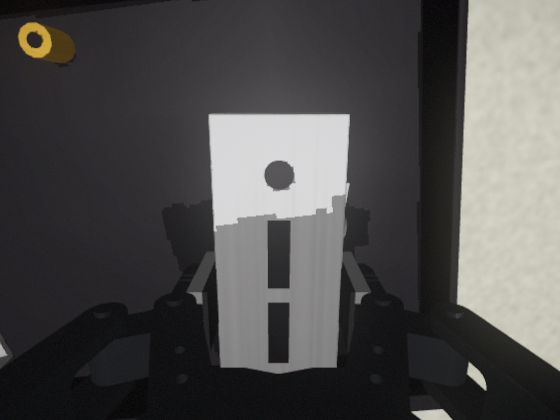

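The bracket is held squarely, lying at (210–348, 115–370) in the wrist picture. Now I'll carry it over to the +y half.

Call:
move_arm(
  rows=[
    [[-0.2,-3,0,0,0,-1,-1],[-0.4,-6,0,0,0,-2,-1],[-0.5,-9,0,0,0,-3,-1],[-0.7,-12,0,0,0,-4,-1],[-0.8,-15,0,0,0,-5,-1],[-0.9,-17.5,0,0,0,-5.6,-1],[-0.9,-17.5,0,0,0,-5.6,-1],[-0.9,-17.5,0,0,0,-5.6,-1]],
  ],
)

```text
clock: 5.72
eef_pos: [0.5388, 0.332, 0.0957]
tcp_rot: [0.001, 1.0, -0.008, -0.001]
ft_force: [0.2, -0.4, -2.5]
finger_gap: 0.0454
finger_force: 42.1
```

Call:
move_arm(
  rows=[
    [[0,0,1.5,0,0,0,-1],[0,0,3,0,0,0,-1],[0,0,4.5,0,0,0,-1],[0,0,5.5,0,0,0,-1],[0,0,6,0,0,0,-1],[0,0,6,0,0,0,-1],[0,0,6,0,0,0,-1],[0,0,6,0,0,0,-1]],
  ],
)

```text
clock: 6.38
eef_pos: [0.5404, 0.3315, 0.038]
tcp_rot: [-0.0, 1.0, -0.009, 0.001]
ft_force: [-0.1, 0.1, -1.3]
finger_gap: 0.0452
finger_force: 42.1
```

Run:
```python
from h import *
go([.5386,.3315,.028],-1.1)
```

```text
row [-0.18  0.01  1.  ] [-0.04 -0.08  0.04] now [0.5404 0.3315 0.038 ] yaw -1.06 clk 6.3833 gap 0.04520895624793995
```

Call:
move_arm(
  rows=[
    [[0,0,0.3,0,0,0,-1],[0,0,0.5,0,0,0,-1],[0,0,0.7,0,0,0,-1],[0,0,0.85,0,0,0,-1],[0,0,0.95,0,0,0,-1],[0,0,1.0,0,0,0,-1],[0,0,1.0,0,0,0,-1],[0,0,1.0,0,0,0,-1]],
  ],
)

```text
clock: 7.05
eef_pos: [0.5396, 0.3314, 0.0279]
tcp_rot: [0.0, 1.0, -0.009, -0.0]
ft_force: [-4.2, -1.3, 3.9]
finger_gap: 0.0453
finger_force: 42.7
```

Call:
move_arm(
  rows=[
    [[0,0,1.0,0,0,0,1],[0,0,1.0,0,0,0,1],[0,0,1.0,0,0,0,1],[0,0,1.0,0,0,0,1],[0,0,1.0,0,0,0,1],[0,0,1.0,0,0,0,1]],
  ],
)

```text
clock: 7.55
eef_pos: [0.5399, 0.3314, 0.0174]
tcp_rot: [-0.0, 1.0, -0.009, 0.0]
ft_force: [1.1, -0.2, 0.2]
finger_gap: 0.0854
finger_force: 0.0
```

Call:
move_arm(
  rows=[
    [[0,0,-3,0,0,0,1],[0,0,-7,0,0,0,1],[0,0,-11,0,0,0,1],[0,0,-15,0,0,0,1],[0,0,-19,0,0,0,1],[0,0,-22,0,0,0,1],[0,0,-22,0,0,0,1]],
  ],
)

```text
clock: 8.13
eef_pos: [0.5432, 0.3332, 0.2477]
tcp_rot: [-0.004, 1.0, -0.009, 0.007]
ft_force: [0.7, -0.4, 1.5]
finger_gap: 0.0855
finger_force: 0.0
```

Run:
```python
from h import *
go([.53,.13,.24],81)
```

```text
row [-0.96 20.35  0.6 ] [  0.23  -0.97 -82.04] now [0.5432 0.3332 0.2477] yaw -1.04 clk 8.1333 gap 0.08547048503662034
```

Call:
move_arm(
  rows=[
    [[-1,3,0,0,0,-7,1],[-1,6,0,0,0,-14,1],[-1,9,0,0,0,-21,1],[-1,12,0,0,0,-28,1],[-1,15,0,0,0,-35,1],[-1,18,0,0,0,-42,1],[-1,20.3,0,0,0,-49,1],[-1,20.3,0,0,0,-56,1]],
  ],
)

```text
clock: 8.8
eef_pos: [0.5259, 0.1252, 0.2372]
tcp_rot: [0.001, 0.887, 0.462, -0.0]
ft_force: [0.1, 0.6, 0.4]
finger_gap: 0.0853
finger_force: 0.0
```

Call:
move_arm(
  rows=[
    [[0,0,0,0,0,-7,1],[0,0,0,0,0,-14,1],[0,0,0,0,0,-21,1],[0,0,0,0,0,-26,1],[0,0,0,0,0,-26,1],[0,0,0,0,0,-26,1]],
  ],
)

```text
clock: 9.3
eef_pos: [0.5259, 0.1286, 0.2371]
tcp_rot: [0.0, 0.761, 0.648, 0.0]
ft_force: [-0.2, 0.3, 0.3]
finger_gap: 0.0855
finger_force: 0.0
```

Run:
```python
from h import *
m,im,d,P=snap('wrist','w4')
snap('scene','s4')
Q=sel('w4',.46,.6,.1,.22,.0075,.03,90);print('hinge',rect(Q[:,:2]),len(Q))
B=sel('w4',.46,.6,.1,.22,.0185,.03,50);print('barrel',rect(B[:,:2]),np.median(B[:,2]),B[:,2].max(),len(B))
B=sel('s4',.42,.62,.27,.42,.044,.06);print('bracket',rect(B[:,:2]),np.median(B[:,2]))
Q=sel('s4',.46,.6,.1,.22,.0075,.03,90);print('hinge scene',rect(Q[:,:2]),len(Q))
go([.53,.13,.24],81)
I,_=ortho(['w4'],.46,.61,.07,.24,.00033,'pics/hg.png')
```

```text
hinge (array([525.2, 155.7]), array([56., 80.]), np.float32(76.0)) 4152
barrel (array([525.2, 155.9]), array([13.9, 79.7]), np.float32(76.0)) 0.02407461504207717 0.027174146730996773 1136
bracket (array([539. , 332.4]), array([ 46.6, 130.5]), np.float32(178.8)) 0.04960544314106019
hinge scene (array([524.5, 155.8]), array([54.7, 80.3]), np.float32(75.7)) 972
row [ 0.2   0.38 -0.28] [ 0.   -0.   -0.14] now [0.5259 0.1286 0.2372] yaw 80.86 clk 9.4 gap 0.08523798917603778
```

View pics/hg.png

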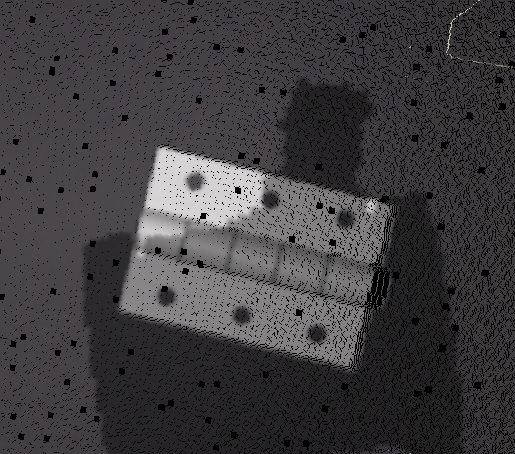

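View pics/s4.png

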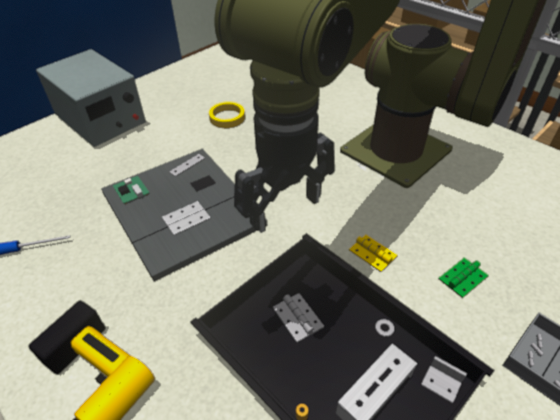

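The hinge lies flat and barrel up at (0.525, 0.156) with its axis at 76.0°. The bracket stands in the other half at (375,382) in the scene view, at (0.539, 0.332). Next is the hinge grasp.

Run:
```python
from h import *
go([.5252,.1558,.06],76)
```

```text
row [ 2.67 -0.5  17.72] [ 0.   -0.    4.86] now [0.5259 0.1286 0.2372] yaw 80.86 clk 9.4 gap 0.08523798917603778
```

Call:
move_arm(
  rows=[
    [[1,-0.2,3.5,0,0,2,1],[2,-0.4,7,0,0,4,1],[2.7,-0.5,10.5,0,0,4.9,1],[2.7,-0.5,14,0,0,4.9,1],[2.7,-0.5,17,0,0,4.9,1],[2.7,-0.5,17.7,0,0,4.9,1],[2.7,-0.5,17.7,0,0,4.9,1],[2.7,-0.5,17.7,0,0,4.9,1]],
  ],
)

```text
clock: 10.07
eef_pos: [0.5261, 0.1561, 0.0613]
tcp_rot: [0.0, 0.788, 0.616, 0.001]
ft_force: [-1.2, -0.3, 1.0]
finger_gap: 0.0854
finger_force: 0.0
```

Call:
move_arm(
  rows=[
    [[0,0,0,0,0,0,1],[0,0,0,0,0,0,1],[0,0,0,0,0,0,1]],
  ],
)

```text
clock: 10.32
eef_pos: [0.5269, 0.1563, 0.0626]
tcp_rot: [0.001, 0.788, 0.616, 0.002]
ft_force: [1.2, 0.2, -0.3]
finger_gap: 0.0851
finger_force: 0.0
```

Run:
```python
from h import *
go([.5252,.1558,.0125],76)
```

```text
row [-0.09 -0.17  5.01] [ 0.21 -0.1   0.04] now [0.5269 0.1563 0.0626] yaw 76.04 clk 10.3167 gap 0.08514247312597782
```

Call:
move_arm(
  rows=[
    [[0,-0.1,1,0,0,0,1],[0,-0.1,2,0,0,0,1],[0,-0.1,3,0,0,0,1],[0,-0.1,4,0,0,0,1],[0,-0.1,4.5,0,0,0,1],[0,-0.1,4.5,0,0,0,1],[0,-0.1,4.5,0,0,0,1],[0,-0.1,4.5,0,0,0,1]],
  ],
)

```text
clock: 10.98
eef_pos: [0.5246, 0.1563, 0.0154]
tcp_rot: [0.0, 0.788, 0.616, 0.0]
ft_force: [-0.7, -0.6, -0.0]
finger_gap: 0.085
finger_force: 0.0
```

Call:
move_arm(
  rows=[
    [[0,0,0,0,0,0,1],[0,0,0,0,0,0,1],[0,0,0,0,0,0,1]],
  ],
)

```text
clock: 11.23
eef_pos: [0.5247, 0.1563, 0.0158]
tcp_rot: [0.0, 0.788, 0.616, 0.0]
ft_force: [-0.3, -0.3, -0.1]
finger_gap: 0.0852
finger_force: 0.0
```

Run:
```python
from h import *
go([.5252,.1558,.0125],76)
```

```text
row [-0.04  0.06  0.33] [ 0.05 -0.02  0.05] now [0.5247 0.1563 0.0158] yaw 76.05 clk 11.2333 gap 0.08524679041987762
```

Call:
move_arm(
  rows=[
    [[0,0.05,0.2,0,0,0,1],[0,0.05,0.3,0,0,0,-1],[0,0.05,0.3,0,0,0,-1],[0,0.05,0.3,0,0,0,-1],[0,0.05,0.3,0,0,0,-1],[0,0.05,0.3,0,0,0,-1],[0,0.05,0.3,0,0,0,-1],[0,0.05,0.3,0,0,0,-1]],
  ],
  grip_force=60,
)

```text
clock: 11.9
eef_pos: [0.525, 0.1562, 0.0125]
tcp_rot: [0.0, 0.788, 0.616, 0.0]
ft_force: [-0.5, 0.5, 1.6]
finger_gap: 0.0111
finger_force: 58.8
```

Call:
move_arm(
  rows=[
    [[0,0,0,0,0,0,-1],[0,0,0,0,0,0,-1],[0,0,0,0,0,0,-1]],
  ],
)

```text
clock: 12.15
eef_pos: [0.525, 0.1562, 0.0125]
tcp_rot: [0.0, 0.788, 0.616, 0.0]
ft_force: [-1.1, -0.3, 3.4]
finger_gap: 0.0113
finger_force: 58.8
```

Call:
move_arm(
  rows=[
    [[0,0,-0.5,0,0,0,-1],[0,0,-1.5,0,0,0,-1],[0,0,-3,0,0,0,-1],[0,0,-5,0,0,0,-1],[0,0,-7.5,0,0,0,-1],[0,0,-10,0,0,0,-1],[0,0,-11.5,0,0,0,-1],[0,0,-11.5,0,0,0,-1]],
  ],
)

```text
clock: 12.82
eef_pos: [0.5275, 0.1567, 0.1324]
tcp_rot: [0.002, 0.788, 0.616, 0.004]
ft_force: [1.1, 0.1, -1.5]
finger_gap: 0.0113
finger_force: 58.7
```

Call:
move_arm(
  rows=[
    [[0,0,0,0,0,0,-1],[0,0,0,0,0,0,-1]],
  ],
)

```text
clock: 12.98
eef_pos: [0.5238, 0.156, 0.126]
tcp_rot: [-0.0, 0.788, 0.616, -0.001]
ft_force: [0.3, -0.1, -1.1]
finger_gap: 0.0112
finger_force: 58.7
```

Run:
```python
from h import *
m,im,d,P=snap('wrist','w5'); snap('side','d5')
o=observe();print(o['finger_force'],o['ft_force'])
go([.523,-.171,.16],169.2)
a=np.hstack([cv2.imread('pics/w5.png')[100:400,:],cv2.resize(cv2.imread('pics/d5.png')[20:240,100:380],None,fx=1.36,fy=1.364)[:300,:381]])
cv2.imwrite('pics/c5.png',cv2.resize(a,(800,int(800*a.shape[0]/a.shape[1]))))
```

```text
58.71522903442383 [ 0.73317673  0.22319876 -2.16501441]
row [-31.74   7.83  -3.46] [-2.100e-01 -9.000e-02 -9.315e+01] now [0.5234 0.1559 0.1252] yaw 76.05 clk 13.0833 gap 0.011102521419716408
```

View pics/c5.png

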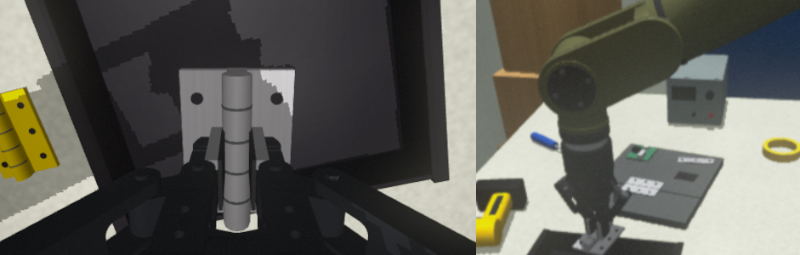

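The hinge is held by the barrel and lies level and square to the fingers, at (180–295, 70–230) in the picture. Next I'll carry it to the pad.

Call:
move_arm(
  rows=[
    [[-1,0.3,-2,0,0,-6,-1],[-4,1,-3.5,0,0,-12,-1],[-7,1.7,-3.5,0,0,-18,-1],[-10,2.5,-3.5,0,0,-24,-1],[-13,3.2,-3.5,0,0,-30,-1],[-16,4,-3.5,0,0,-36,-1],[-19,4.7,-3.5,0,0,-42,-1],[-22,5.4,-3.5,0,0,-48,-1]],
  ],
)

```text
clock: 13.75
eef_pos: [0.5231, -0.0716, 0.1605]
tcp_rot: [-0.001, 0.467, 0.884, -0.0]
ft_force: [0.9, 0.6, -2.0]
finger_gap: 0.0113
finger_force: 58.7
```

Run:
```python
from h import *
go([.523,-.171,.16],169.2)
```

```text
row [-8.2  -5.61  0.04] [ -0.05  -0.16 -44.85] now [ 0.5231 -0.0716  0.1605] yaw 124.35 clk 13.75 gap 0.011295243176773148
```

Call:
move_arm(
  rows=[
    [[-2,-1.4,0,0,0,-6.5,-1],[-4,-2.8,0,0,0,-13,-1],[-6,-4.1,0,0,0,-19.5,-1],[-8,-5.4,0,0,0,-26,-1],[-8.2,-5.6,0,0,0,-32.5,-1],[-8.2,-5.6,0,0,0,-39,-1],[-8.2,-5.6,0,0,0,-44.8,-1],[-8.2,-5.6,0,0,0,-44.8,-1]],
  ],
)

```text
clock: 14.42
eef_pos: [0.5228, -0.1697, 0.1604]
tcp_rot: [-0.002, 0.097, 0.995, 0.0]
ft_force: [0.7, -0.1, -1.7]
finger_gap: 0.0113
finger_force: 58.7
```

Call:
move_arm(
  rows=[
    [[0,0,2,0,0,0,-1],[0,0,4,0,0,0,-1],[0,0,6,0,0,0,-1],[0,0,8,0,0,0,-1],[0,0,9,0,0,0,-1],[0,0,9,0,0,0,-1],[0,0,9,0,0,0,-1],[0,0,9,0,0,0,-1]],
  ],
)

```text
clock: 15.08
eef_pos: [0.5245, -0.17, 0.0734]
tcp_rot: [0.001, 0.097, 0.995, -0.0]
ft_force: [-0.1, -0.8, -0.7]
finger_gap: 0.0115
finger_force: 58.7
```

Call:
move_arm(
  rows=[
    [[0,0,0,0,0,0,-1],[0,0,0,0,0,0,-1],[0,0,0,0,0,0,-1]],
  ],
)

```text
clock: 15.33
eef_pos: [0.5244, -0.17, 0.0734]
tcp_rot: [0.001, 0.097, 0.995, -0.0]
ft_force: [0.4, -0.0, -2.4]
finger_gap: 0.0113
finger_force: 58.7
```

Run:
```python
from h import *
go([.523,-.171,.032],169.2)
snap('wrist','w6');snap('scene','s6');snap('side','d6')
I,_=ortho(['w6'],.43,.61,-.26,-.08,.0003,'pics/pl.png')
for t in('w6','s6'):
    Q=sel(t,.45,.6,-.24,-.1,.055,.063,90);print(t,'leaf',rect(Q[:,:2]),np.median(Q[:,2]),len(Q))
go([.523,-.171,.032],169.2)
```

```text
row [ 0.12 -0.13  4.14] [-0.02  0.11 -0.36] now [ 0.5244 -0.17    0.0734] yaw 168.84 clk 15.3333 gap 0.011313971555976226
w6 leaf (array([0., 0.]), array([0., 0.]), np.float32(0.0)) nan 0
s6 leaf (array([0., 0.]), array([0., 0.]), np.float32(0.0)) nan 0
row [ 0.07 -0.14  4.07] [-0.01  0.05 -0.35] now [ 0.5239 -0.1698  0.0727] yaw 168.85 clk 15.4833 gap 0.0113436605618444
  return _methods._mean(a, axis=axis, dtype=dtype,
  ret = ret.dtype.type(ret / rcount)
```

View pics/w6.png

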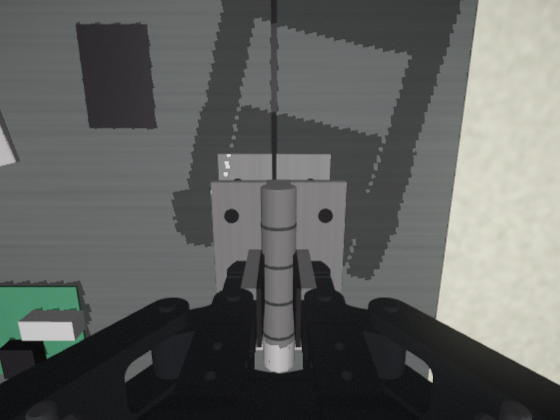

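The hinge is above the pad and nearly aligned: its leaf's far edge runs along row 181 (columns 211–346). The pad's edge runs along row 154 (218–331), with the seam at column 274. I'll measure the residual offsets numerically.

Run:
```python
from h import *
# pad frame from w1 wrist fit
def inpad(Q,c=(.5231,-.171),a=169.2):
    y=np.radians(a);D=Q[:,:2]-np.array(c);return np.stack([D@[np.cos(y),np.sin(y)],D@[-np.sin(y),np.cos(y)]],1)*1000
for t,z0,z1,b in(('w1',.0225,.03,130),('w6',.0675,.074,50),('s6',.0665,.074,60)):
    Q=sel(t,.45,.6,-.24,-.1,z0,z1,b);p=inpad(Q)
    q=p if t!='w6' else p[(p[:,0]>10)|(p[:,0]<-10)]
    print(t,len(q),'u',np.percentile(q[:,0],[.5,99.5]).round(1),'v',np.percentile(q[:,1],[.5,99.5]).round(1),'z',np.median(Q[:,2]).round(4))
Q=sel('w6',.45,.6,-.24,-.1,.076,.09,50);p=inpad(Q)
for lo in range(-45,45,10):
    k=p[(p[:,0]>lo)&(p[:,0]<lo+10)&(abs(p[:,1])<12)];z=Q[(p[:,0]>lo)&(p[:,0]<lo+10)&(abs(p[:,1])<12),2]
    if len(k)>20: print(lo,len(k),np.median(k[:,1]).round(2),k[:,1].min().round(1),k[:,1].max().round(1),z.max().round(4))
# pad far part and leaf edges in w6
P=sel('w6',.45,.6,-.24,-.1,.0225,.03,90);p=inpad(P);p=p[abs(p[:,1])<33];print('pad w6',p[:,0].min(),p[:,0].max(),np.percentile(p[(abs(p[:,0])>38)][:,1],[1,99]))
L=sel('w6',.45,.6,-.24,-.1,.0675,.074,50);p=inpad(L)
for s in (-1,1):
  for lo in range(0,45,8):
    k=p[(s*p[:,0]>lo)&(s*p[:,0]<lo+8)]
    if len(k)>30: print('leaf',s,lo,len(k),k[:,1].min().round(1),k[:,1].max().round(1))
```

```text
w1 4244 u [-41.5  41.1] v [-29.6  29.6] z 0.0243
w6 6227 u [-41.4  37.3] v [-30.7  24.7] z 0.0712
s6 453 u [-41.9  37.4] v [-32.  25.] z 0.0704
-45 471 -2.89 -9.5 4.2 0.0873
-35 634 -2.56 -9.5 4.1 0.0874
-25 629 -2.63 -8.9 3.4 0.0878
-15 619 -2.69 -8.4 2.9 0.0898
-5 658 -2.73 -8.4 2.8 0.089
5 994 -2.02 -12.0 11.9 0.09
15 861 -2.88 -10.1 4.0 0.0874
25 916 -3.28 -10.0 3.8 0.0877
35 362 -2.97 -9.9 3.6 0.0877
pad w6 28.499755972056118 42.91521047180673 [-29.98635362  28.56254471]
leaf -1 0 401 -30.9 25.2
leaf -1 8 138 -30.7 25.1
leaf -1 40 45 -13.2 7.9
leaf 1 0 999 -30.8 25.2
leaf 1 8 1695 -30.9 25.2
leaf 1 16 1517 -30.9 25.1
leaf 1 24 1794 -31.0 24.9
leaf 1 32 1500 -31.0 24.8
```

Run:
```python
from h import *
def inpad(Q,c=(.5231,-.171),a=169.2):
    y=np.radians(a);D=Q[:,:2]-np.array(c);return np.stack([D@[np.cos(y),np.sin(y)],D@[-np.sin(y),np.cos(y)]],1)*1000
for t,z0,z1,b in(('w1',.0215,.03,120),('scene0',.0205,.03,100),('w6',.066,.074,50)):
    p=inpad(sel(t,.45,.6,-.24,-.1,z0,z1,b))
    for ax in(0,1):
        c=[];
        for lo in np.arange(-40,40,4):
            k=p[(p[:,ax]>lo)&(p[:,ax]<lo+4)&(abs(p[:,1-ax])<50)][:,1-ax]
            if len(k)>15:c.append((lo+2,k.min(),k.max()))
        c=np.array(c);s=slice(1,-1);print(t,'uv'[ax],'mid',np.median(c[s,1]).round(2),np.median(c[s,2]).round(2),'slopes deg',[np.degrees(np.polyfit(c[s,0],c[s,i],1)[0]).round(2) for i in(1,2)])
go([.523,-.171,.05],169)
```

```text
w1 u mid -29.59 29.73 slopes deg [np.float64(-0.13), np.float64(-0.8)]
w1 v mid -41.58 41.64 slopes deg [np.float64(0.45), np.float64(0.79)]
scene0 u mid -30.28 29.45 slopes deg [np.float64(0.56), np.float64(-0.99)]
scene0 v mid -40.21 42.63 slopes deg [np.float64(-0.64), np.float64(-2.44)]
w6 u mid -30.84 24.97 slopes deg [np.float64(-0.37), np.float64(-0.31)]
w6 v mid 0.44 37.31 slopes deg [np.float64(8.72), np.float64(0.26)]
row [ 0.07 -0.14  2.27] [-0.01  0.05 -0.15] now [ 0.5239 -0.1698  0.0727] yaw 168.85 clk 15.4833 gap 0.0113436605618444
```

Call:
move_arm(
  rows=[
    [[0.3,-0.3,0.5,0,0,0,-1],[0.3,-0.3,1,0,0,0,-1],[0.3,-0.3,1.5,0,0,0,-1],[0.3,-0.3,2,0,0,0,-1],[0.3,-0.3,2.8,0,0,0,-1],[0.3,-0.3,2.8,0,0,0,-1],[0.3,-0.3,2.8,0,0,0,-1],[0.3,-0.3,2.8,0,0,0,-1]],
  ],
)

```text
clock: 16.15
eef_pos: [0.5202, -0.172, 0.0441]
tcp_rot: [-0.0, 0.097, 0.995, 0.0]
ft_force: [-0.1, 0.8, -1.4]
finger_gap: 0.0112
finger_force: 58.7
```

Call:
move_arm(
  rows=[
    [[0,0,0,0,0,0,-1],[0,0,0,0,0,0,-1]],
  ],
)

```text
clock: 16.32
eef_pos: [0.5205, -0.1722, 0.0447]
tcp_rot: [0.0, 0.097, 0.995, -0.0]
ft_force: [0.1, 0.6, -2.2]
finger_gap: 0.0113
finger_force: 58.7
```

Run:
```python
from h import *
go([.523,-.171,.032],168.8)
m,im,d,P=snap('wrist','w7');snap('scene','s7')
y=np.radians(168.7)
for t in('w7','s7'):
  for n,z0,z1 in(('leaf',.0385,.0465),('pad',.0225,.0275)):
    Q=sel(t,.45,.6,-.24,-.1,z0,z1,60);D=Q[:,:2]-[.5231,-.171];p=np.stack([D@[np.cos(y),np.sin(y)],D@[-np.sin(y),np.cos(y)]],1)*1000
    if n=='pad':p=p[(abs(p[:,0])<44)&(abs(p[:,1])<33)]
    if len(p)>20:print(t,n,len(p),'u',np.percentile(p[:,0],[.5,1,99,99.5]).round(1),'v',np.percentile(p[:,1],[.5,1,99,99.5]).round(1),np.median(Q[:,2]).round(4))
a=cv2.resize(im[130:260,180:380],None,fx=2.5,fy=2.5)
b=cv2.resize(cv2.imread('pics/s7.png')[170:265,130:250],None,fx=3.42,fy=3.42)
b=b[:325];a=a[:b.shape[0]];h=min(len(a),len(b));c=np.hstack([a[:h],b[:h]]);cv2.imwrite('pics/c7.png',cv2.resize(c,(800,int(800*h/c.shape[1]))));print(c.shape)
```

```text
row [-0.22  0.16  1.27] [-0.01  0.05  0.06] now [ 0.5205 -0.1722  0.0447] yaw 168.86 clk 16.3167 gap 0.01133168458383614
w7 leaf 8117 u [-37.4  -8.   40.6  40.7] v [-27.7 -27.5  27.6  27.8] 0.0425
w7 pad 1445 u [37.7 37.7 42.8 42.8] v [-29.9 -29.7  29.   29.4] 0.0243
s7 leaf 431 u [-38.6 -38.5  41.1  41.3] v [-28.5 -27.9  27.6  28.2] 0.0421
s7 pad 231 u [-40.5 -40.2  42.7  43.2] v [-30.7 -30.7  26.6  27.2] 0.0239
(325, 910, 3)
```

View pics/c7.png

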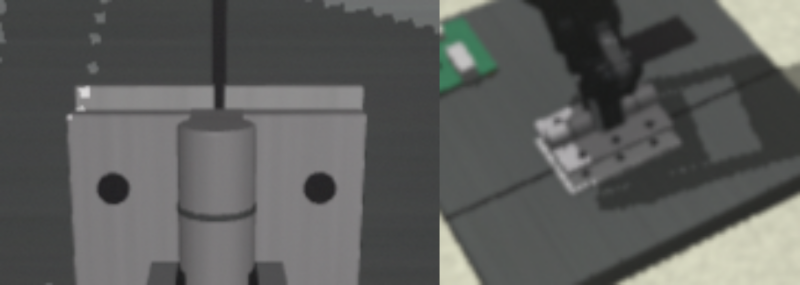

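The hinge is centred over the pad within about 0.3 mm: the leaf spans (68–365) and the pad (77–363) in the left crop, and the barrel is over the seam at (218,60). I'll lower it gently.

Call:
move_arm(
  rows=[
    [[0,0,0.3,0,0,0,-1],[0,0,0.6,0,0,0,-1],[0,0,0.8,0,0,0,-1],[0,0,1.0,0,0,0,-1],[0,0,1.15,0,0,0,-1],[0,0,1.2,0,0,0,-1],[0,0,1.2,0,0,0,-1],[0,0,1.2,0,0,0,-1]],
  ],
)

```text
clock: 17.08
eef_pos: [0.5202, -0.1721, 0.0322]
tcp_rot: [0.0, 0.097, 0.995, 0.0]
ft_force: [-0.3, 0.3, -1.6]
finger_gap: 0.0116
finger_force: 58.7
```

Call:
move_arm(
  rows=[
    [[0,0,0.03,0,0,0,-1],[0,0,0.06,0,0,0,-1],[0,0,0.1,0,0,0,-1],[0,0,0.1,0,0,0,-1],[0,0,0.1,0,0,0,-1]],
  ],
)

```text
clock: 17.5
eef_pos: [0.5203, -0.1721, 0.0315]
tcp_rot: [0.0, 0.097, 0.995, -0.0]
ft_force: [-0.4, 0.3, 0.5]
finger_gap: 0.0112
finger_force: 59.0
```

Call:
move_arm(
  rows=[
    [[0,0,0.03,0,0,0,-1],[0,0,0.03,0,0,0,-1],[0,0,0.03,0,0,0,-1]],
  ],
)

```text
clock: 17.75
eef_pos: [0.5203, -0.1721, 0.0315]
tcp_rot: [0.0, 0.097, 0.995, -0.0]
ft_force: [-3.3, 1.0, 5.5]
finger_gap: 0.0114
finger_force: 59.2
```

Seated. Next I'll open the fingers slightly first, then fully, and rise.

Call:
move_arm(
  rows=[
    [[0,0,0,0,0,0,-0.4],[0,0,0,0,0,0,0],[0,0,0,0,0,0,0.3],[0,0,0,0,0,0,0.6],[0,0,0,0,0,0,1],[0,0,0,0,0,0,1],[0,0,0,0,0,0,1],[0,0,0,0,0,0,1]],
  ],
)

```text
clock: 18.42
eef_pos: [0.5202, -0.1721, 0.0309]
tcp_rot: [0.0, 0.097, 0.995, -0.0]
ft_force: [-0.1, 1.7, -0.0]
finger_gap: 0.0852
finger_force: 0.0
```

Call:
move_arm(
  rows=[
    [[0,0,-2,0,0,0,1],[0,0,-5,0,0,0,1],[0,0,-9,0,0,0,1],[0,0,-13,0,0,0,1],[0,0,-17,0,0,0,1],[0,0,-20,0,0,0,1],[0,0,-20,0,0,0,1],[0,0,-20,0,0,0,1]],
  ],
)

```text
clock: 19.08
eef_pos: [0.5214, -0.1726, 0.234]
tcp_rot: [0.003, 0.097, 0.995, -0.001]
ft_force: [-0.7, -1.1, -0.6]
finger_gap: 0.0851
finger_force: 0.0
```

Call:
move_arm(
  rows=[
    [[0,0,0,0,0,0,1],[0,0,0,0,0,0,1],[0,0,0,0,0,0,1]],
  ],
)

```text
clock: 19.33
eef_pos: [0.5191, -0.1716, 0.2285]
tcp_rot: [-0.002, 0.097, 0.995, 0.001]
ft_force: [-0.3, -0.1, 0.3]
finger_gap: 0.0853
finger_force: 0.0
```

Run:
```python
from h import *
m,im,d,P=snap('wrist','w8');snap('scene','s8')
for t in('w8','s8'):
    Q=sel(t,.45,.6,-.24,-.1,.0268,.047,60);print(t,'hinge',rect(Q[:,:2]))
    Q=sel(t,.45,.6,-.24,-.1,.0222,.047,80);print(t,'pad+hinge',rect(Q[:,:2]))
    Q=sel(t,.45,.6,-.24,-.1,.0385,.047,40);print(t,'barrel',rect(Q[:,:2]),np.median(Q[:,2]))
Q=sel('s8',.42,.62,.27,.42,.044,.06);print('bracket',rect(Q[:,:2]),np.median(Q[:,2]))
cv2.imwrite('pics/c8.png',np.hstack([im[60:360,130:430],cv2.resize(cv2.imread('pics/s8.png')[120:420,:],(500,300))]))
```

```text
w8 hinge (array([ 522.4, -170.8]), array([56. , 80.3]), np.float32(168.6))
w8 pad+hinge (array([ 524.6, -169.7]), array([138.3, 147.6]), np.float32(179.1))
w8 barrel (array([ 522.3, -170.6]), array([13.5, 80.1]), np.float32(168.6)) 0.043111651918293026
s8 hinge (array([ 521.5, -170.9]), array([58.3, 80.6]), np.float32(169.1))
s8 pad+hinge (array([ 532.8, -175.2]), array([127.9, 146.7]), np.float32(7.2))
s8 barrel (array([ 521.9, -169.1]), array([14.2, 80.3]), np.float32(167.3)) 0.04250844562955913
bracket (array([538.6, 332.6]), array([ 46.4, 131.3]), np.float32(178.9)) 0.04962595429410788
```

View pics/c8.png

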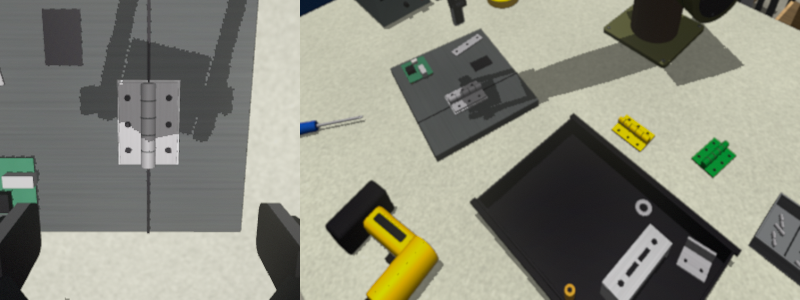

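The hinge sits barrel up over the seam at (148,125), square and centred on the pad. The bracket stands in the bin's other half at (637,262) in the right-hand view. The gripper is clear of everything, so I'm handing in.

```bash
python3 -c "
from workcell import job_done;print(job_done())"
```

```text
the job is handed in; nothing more can be done
None
```

The job is handed in after about 19 s of the 53 s allowed: the bracket stands on its legs in the bin's +y half, and the hinge rests barrel up on the pad along the seam, square and centred to within about 1 mm by my measurements.

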